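# Open the stuck sauce jar

## Task

The cap of the jar clamped on the counter is stuck: break it loose with a short hard twist anticlockwise (seen from above), turn it on until its lugs are free and lift it off. Then set the cap down, not dropped, right way up and flat inside the shallow metal pan, and let go. Do not push the other things on the counter about.

Things in the scene. Friction and masses are not known exactly. Their poses are not given: they have to be found in the camera images.
- cap_center (a point): Centre, half-way up, of the jar's black plastic cap: upright, eight-sided, 64 mm across flats (69 over corners), 36 mm high, about 60 g. z points up out of its top; its +x and every 45 degrees from it face a flat (26 mm wide): grip two opposite flats from above. Below the skirt are 12 mm of bare neck, then the shoulder. A lug cap: it will not turn clockwise.
- cap_mark (a point): Middle of the flat that cap +x faces, 32 mm from the axis, half-way up; a white tick on the top points to it. Starts over the jar's +x axis and turns with the cap. Anticlockwise needs about 0.5 to 0.8 N m for the first 0.3 rad (grip with 30 N or more), then next to nothing. Turned 0.85 to 2.2 rad (best about 1.3) from the start it lifts straight off; before that its lugs hold it down.
- jar: White plastic jar, 100 mm across, clamped upright between four 53 mm high pins on a 130 mm square steel plate bolted to the counter: it does not move. Origin on the counter under the jar's axis, z up. Shoulder from 96 to 112 mm up; neck 45 mm across. With the cap on, the cap's underside is 124 mm up and its top 160 mm.
- jar_mouth (a point): Centre of the jar's mouth, 155 mm above the counter; hidden in the cap at the start.
- pan_in (a point): Centre of the inner floor of the shallow dark metal pan, fixed on the counter. The pan is 150 mm (its x) by 180 mm (its y) outside, 22 mm high with 4 mm walls; this point is about 4 mm above the counter. z up.
- spice_tub: Yellow tub, 72 mm across, 100 mm tall, standing towards the back; origin under its centre. To be left alone.
- bowl: White bowl, 100 mm across, 50 mm tall, on the left; origin under its centre. To be left alone.
- turner: Spatula, 200 mm long, lying pointing away from the robot between jar and pan. To be left alone.
- green_bottle: Green bottle, 70 mm across, 210 mm tall, back left; origin under its centre. To be left alone.
- boxes: Stack of flat cardboard trays, 90 mm square, 80 mm tall, back right; origin under its centre. To be left alone.
- tub: Clear food tub with a white lid, 136 by 186 mm, 108 mm tall, on the right; origin under its centre. To be left alone.
- can: Low can, 80 mm across, 55 mm tall, near the robot between jar and pan; origin under its centre. To be left alone.
Mind the look-alikes: they are no part of the job. Of the things that look like the part that bears cap_center, the smallest one is meant.

How it is judged (in metres and radians):
On the way, in this order (a step that is already met when the one before it is completed fails the run):
1. the cap is broken loose: turned at least 25 degrees anticlockwise, still on the jar (y of cap_mark in the frame of jar above 0.0135 m and distance between cap_center and jar_mouth below 0.022 m), for 0.1 s.
2. the cap is lifted off, clear of the jar's mouth (z of cap_center in the frame of jar above 0.178 m), for 0.1 s.
At the end, for the whole second after the job is handed in: The cap lies right way up and flat (within 0.12 rad) on the floor of the pan, wholly inside its walls (its centre within 38 mm of the pan's centre along the pan's x and 53 mm along its y), released (x of cap_center in the frame of pan_in between -0.038 and 0.038 m and y of cap_center in the frame of pan_in between -0.053 and 0.053 m and z of cap_center in the frame of pan_in between 0.012 and 0.023 m and angle between cap_center's own z axis and vertical below 0.12 rad); the robot touches nothing.
It fails at once if the cap is dropped (falls freely faster than 0.8 m/s, about 33 mm) (linear speed of cap above 0.8 m/s and contact force between the fingers and cap below 0.3 N).
It fails at once if another thing on the counter is pushed more than 30 mm (distance of any of spice_tub, bowl, turner, green_bottle, boxes, tub, can from where it was at the start of the episode above 0.03 m).
It also fails if it takes over 51 s, if anything falls off the work surface, if the arm or the gripper's body presses on something with over 40 N, if the wrist force passes 120 N, or if a joint passes its speed limit or range.

## Robot

A 7-joint arm with a two-finger parallel gripper is mounted at the origin on the work surface. World frame = base frame: x ahead of the robot, y to its left, z up, the work surface at z = 0. Lengths are in mm, angles in rad, forces in N, time in s.
With the tool pointing down it reaches from about 400 to 875 mm from the base axis. Payload 6.5 kg.
Tool frame: the origin (TCP) lies at the very end of the fingers, on their centre line; the grasp point (between the pads) lies 19 mm behind it (robot.grasp_offset is the z of the grasp point in the tool frame, in mm); z points along the fingers, y is the direction in which the jaws open and shut (so a half turn about z gives the same grasp; the last joint's range is limited). The gripper opens to 85 mm and grips with 20 to 120 N. Pads are 22 mm wide; open, the fingers measure 114 mm over their backs; the gripper's body (76 mm by 85 mm) begins 54 mm behind the grasp point. The pads swing forward as they close: fully open they stand 13 mm farther back than shut.
Start: joints at [-1.229, 0.536, -0.004, 1.538, 0.003, 1.067, -0.071], TCP at [257.779, 596.691, 203.19] pointing down, gripper open.
Joint ranges: [-2.7, 2.7], [-0.37, 2.16], [-1.27, 1.26], [0.24, 2.4], [-1.31, 4.45], [0.19, 1.91], [-2.76, 2.76]. Speed limits (rad/s): [2.39, 2.39, 3.14, 3.14, 3.14, 3.14, 3.14].

## Interface

Orientations are given as a rotation vector (axis times angle).
In Python, from rig import robot gives the robot as it stands. Calls block until the motion is done:
- robot.goto(position, orientation): joint-space move of the TCP to a pose.
- robot.line_to(position, rot=None, velocity=150): straight line of the TCP; rot=None keeps the orientation; velocity is the mean speed in mm/s.
- robot.move_joints(angles): joint-space move.
- robot.move_gripper(opening, force=None): finger opening in mm; force is the grip in N (None keeps the last); returns when the fingers have stopped.
- robot.dwell(seconds).
- robot.solve_ik(position, orientation): joint angles nearest the present ones, or None.
- robot.grab_frame(name): name is "scene" or "side" or "wrist"; returns the picture (400x640x3 uint8, blue, green, red); there is no depth.
- robot.get_calibration(name): a dict with "fx", "fy", "cx", "cy" (pixels), "distortion" ([k1, k2, p1, p2, k3] as OpenCV has them; the pictures are not rectified), "rvec" (rotation vector, rad) and "tvec" (3), from world to camera coordinates, as OpenCV has them; the wrist camera has in their place "T_tool_cam" (4x4, takes a point from camera to tool coordinates, whose origin is the TCP and whose axes are the flange's). Camera axes: x right, y down, z forward; pixel columns grow to the right and rows downward; lengths in mm; the calibration is good to about 2 mm. A picture is of the moment at which its call begins: read the wrist's pose just before it. get_calibration takes no time and is no camera call.
A pose or a line that the arm cannot do raises robot.PlanningError and nothing moves.
- robot.hand_in(): hands the job in, once; it reports no verdict.
Readings, each from a call of its own:
- robot.current_clock(): time.
- robot.current_qpos(): joint angles.
- robot.current_qd(): joint speeds.
- robot.current_tau(): joint torques, N m.
- robot.current_tool_pos(): TCP position.
- robot.current_tcp_rot(): TCP orientation.
- robot.current_force(): force on the tool from outside, world axes, zero at the start.
- robot.current_torque(): the same for the moment, N m.
- robot.current_grip_width(): finger opening in mm.
Only numpy, scipy, OpenCV 4.12 (cv2) and the standard library are available. Lean on these libraries where they do the work, as an engineer would, in place of code of your own. Each camera call takes 0.05 s, during which the arm holds its last target.

## Working session

There is one attempt and no reset: what is moved stays moved. The work goes in short steps, each a Python script; the robot and the scene stay as the last script left them, time stands still between calls to the robot, and variables do not carry over. Pictures are saved under pics/ and viewed, and the job is handed in when it is done.

```bash
ls; mkdir -p pics; python3 - <<'E'
from rig import robot
import cv2
for n in ("scene","side","wrist"):
    im=robot.grab_frame(n); cv2.imwrite(f"pics/{n}0.png",im)
    print(n,robot.get_calibration(n))
print(robot.current_clock(),robot.current_tool_pos(),robot.current_tcp_rot(),robot.current_grip_width(),robot.grasp_offset)
E
```

```text
pics
scene {'fx': 481.5161246243005, 'fy': 481.5161246243005, 'cx': 315.90024050004496, 'cy': 204.1572112311551, 'distortion': array([-0.06089827,  0.        ,  0.        ,  0.        ,  0.        ]), 'rvec': array([ 1.73919497,  2.01507314, -0.63237648]), 'tvec': array([  76.00809013, -325.99695914, 1780.22088162])}
side {'fx': 410.07255217354077, 'fy': 410.07255217354077, 'cx': 318.6038764374901, 'cy': 188.63179890011511, 'distortion': array([-0.0821239,  0.       ,  0.       ,  0.       ,  0.       ]), 'rvec': array([ 2.27582248, -1.02541231,  0.33856585]), 'tvec': array([-377.81661456,  355.60235635,  934.83483015])}
wrist {'fx': 283.3681659670616, 'fy': 283.3681659670616, 'cx': 317.3271938534186, 'cy': 200.4004829266585, 'distortion': array([-0.03723894,  0.        ,  0.        ,  0.        ,  0.        ]), 'T_tool_cam': array([[ 3.36318087e-04, -9.65515431e-01, -2.60345615e-01,
         6.59322785e+01],
       [ 9.99999649e-01,  1.25034957e-04,  8.28109928e-04,
        -4.80346932e-01],
       [-7.67000612e-04, -2.60345802e-01,  9.65515135e-01,
        -1.70925571e+02],
       [ 0.00000000e+00,  0.00000000e+00,  0.00000000e+00,
         1.00000000e+00]])}
0.15 [257.59231629 596.23025181 202.51424858] [-6.35991741e-01 -3.07636191e+00  2.04031757e-03] 85.1004904057577 -18.700000000000003
```

View pics/scene0.png

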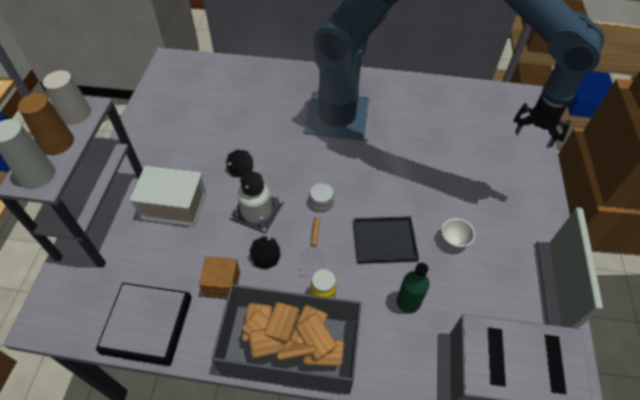

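View pics/side0.png

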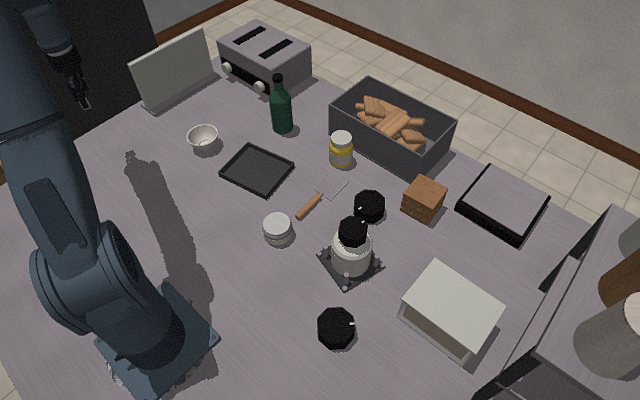

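View pics/wrist0.png

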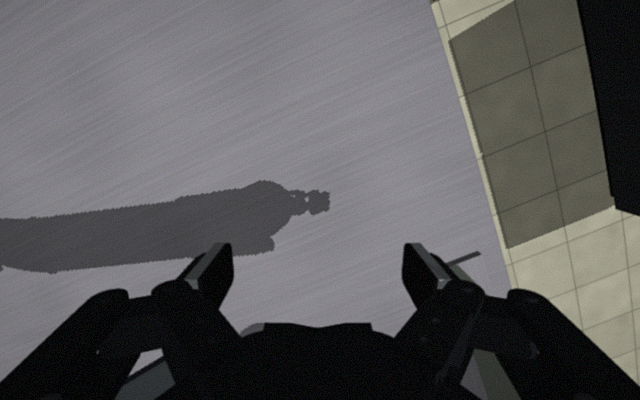

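The scene and side views agree. The jar with its octagonal black cap is at (253,185) in the scene view and (352,232) in the side view. The two loose black look-alike caps are at (240,162) and (265,251) in the scene view. The pan is at (385,239) in the scene view and (257,170) in the side view. Next I measure them.

```bash
cat > h.py <<'E'
import numpy as np, cv2
from rig import robot
from scipy.spatial.transform import Rotation as R
def KD(c): return np.array([[c['fx'],0,c['cx']],[0,c['fy'],c['cy']],[0,0,1]]),np.array(c['distortion'])
def pose(name,tp=None,tr=None):
    c=robot.get_calibration(name)
    if name!='wrist':
        Rm=cv2.Rodrigues(np.array(c['rvec']))[0]; return Rm.T,-Rm.T@np.array(c['tvec'])
    T=c['T_tool_cam'];Rt=R.from_rotvec(tr).as_matrix()
    return Rt@T[:3,:3],Rt@T[:3,3]+np.array(tp)
def ray(name,px,tp=None,tr=None):
    K,D=KD(robot.get_calibration(name)); Rw,o=pose(name,tp,tr)
    u=cv2.undistortPoints(np.array(px,float).reshape(-1,1,2),K,D).reshape(-1,2)
    return o,(Rw@np.c_[u,np.ones(len(u))].T).T
def onz(name,px,z,tp=None,tr=None):
    o,d=ray(name,px,tp,tr); return o+d*((z-o[2])/d[:,2])[:,None]
def proj(name,P,tp=None,tr=None):
    K,D=KD(robot.get_calibration(name)); Rw,o=pose(name,tp,tr)
    rv=cv2.Rodrigues(Rw.T)[0]; return cv2.projectPoints(np.array(P,float).reshape(-1,1,3),rv,-Rw.T@o,K,D)[0].reshape(-1,2)
E
python3 - <<'E'
import cv2
s=cv2.imread('pics/side0.png');a=s[130:300,210:400]
cv2.imwrite('pics/sidecrop.png',cv2.resize(a,None,fx=4,fy=3.5,interpolation=cv2.INTER_CUBIC))
s=cv2.imread('pics/scene0.png');a=s[140:280,220:420]
cv2.imwrite('pics/scenecrop.png',cv2.resize(a,None,fx=4,fy=4,interpolation=cv2.INTER_CUBIC))
E
python3 - <<'E'
from h import *
print(onz('scene',[[253,178],[385,239]],160)[0],onz('side',[[352,225]],160), onz('scene',[[385,239]],10),onz('side',[[257,170]],10))
E
```

```text
[ 453.65110385 -198.13540628  160.        ] [[ 464.67888219 -197.56223337  160.        ]] [[510.72814567 209.7156336   10.        ]] [[512.88579508 204.16706515  10.        ]]
```

View pics/sidecrop.png

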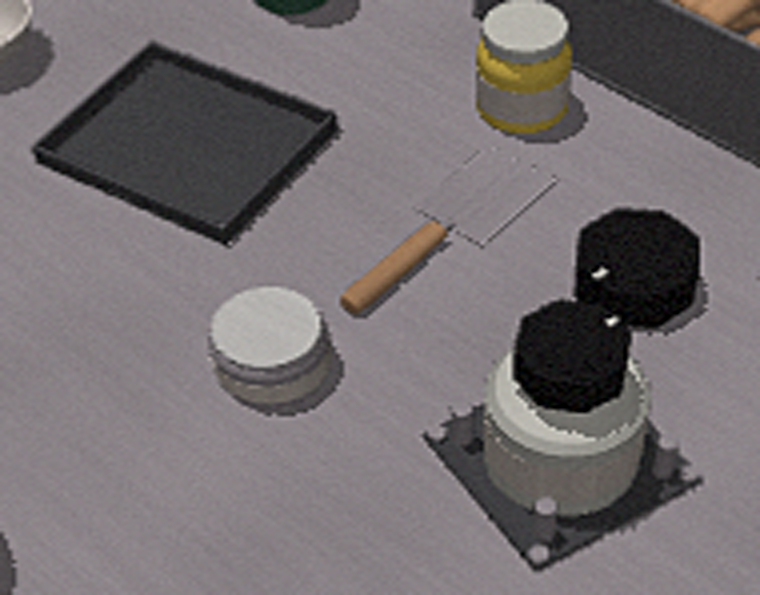

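View pics/scenecrop.png

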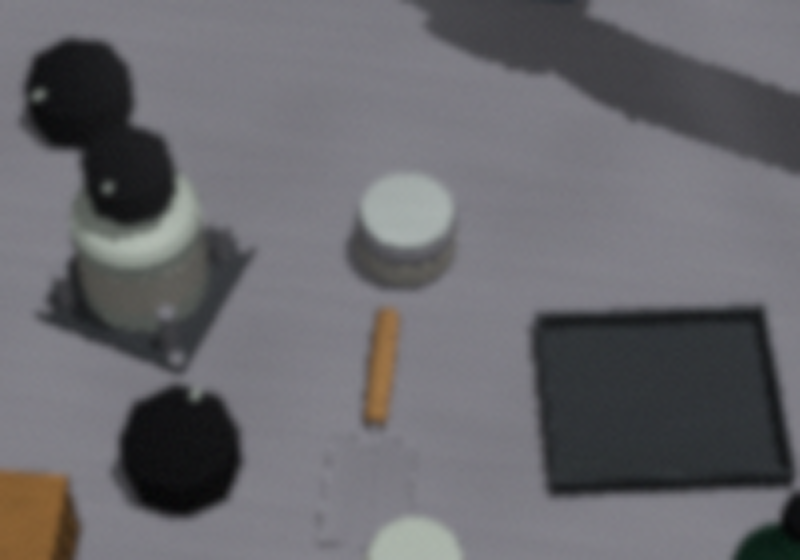

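```bash
python3 - <<'E'
from h import *
def tri(p1,p2):
    o1,d1=ray('scene',[p1]);o2,d2=ray('side',[p2]);A=np.c_[d1[0],-d2[0]];t=np.linalg.lstsq(A,o2-o1,rcond=None)[0]
    a=o1+d1[0]*t[0];b=o2+d2[0]*t[1];return (a+b)/2,np.linalg.norm(a-b)
print('cap',tri([252,183],[353,226.6])); print('tick',tri([247,186.8],[363.3,221.7]))
sc=np.array([[540,325],[760,315],[790,485],[552,492]])/4+[220,140]
sd=np.array([[155,48],[335,128],[225,235],[40,155]])/[4,3.5]+[210,130]
P=onz('scene',sc,22);Q=onz('side',sd,22);print(P,P.mean(0),'\n',Q,Q.mean(0))
# ik check: tool down at pan and jar for yaw sweep
q0=robot.current_qpos();print(q0)
for name,p in(('pan',[512,207,330]),('jar',[459,-198,123])):
  for a in np.arange(-180,180,30):
    r=(R.from_euler('z',a,degrees=True)*R.from_euler('x',np.pi)).as_rotvec()
    q=robot.solve_ik(p,r); print(name,a,None if q is None else np.round(q,2))
E
```

```text
cap (array([ 466.74588531, -199.09151193,  152.61453139]), np.float64(0.33026613296405277))
tick (array([ 488.41387614, -209.75995514,  159.63142505]), np.float64(3.364446285586161))
[[467.92218253 112.78843529  22.        ]
 [433.24887958 281.29962526  22.        ]
 [580.37218455 308.09826393  22.        ]
 [611.6044075  135.65724142  22.        ]] [523.28691354 209.46089148  22.        ] 
 [[565.54688773 297.79780236  22.        ]
 [589.36960636 120.83347625  22.        ]
 [453.77403558  98.95677335  22.        ]
 [421.74565791 267.23194088  22.        ]] [507.6090469  196.20499821  22.        ]
[-1.22917851  0.53701145 -0.00445921  1.53861387  0.00260216  1.06728411
 -0.07119841]
pan -180 [-0.56  0.25  0.12  1.65 -0.03  1.24  1.13]
pan -150 [-0.48  0.26  0.01  1.64 -0.    1.24  1.63]
pan -120 [-0.41  0.26 -0.07  1.64  0.02  1.25  2.13]
pan -90 [-0.33  0.26 -0.17  1.63  0.05  1.25  2.63]
pan -60 [-1.27  0.41  1.1   1.68 -0.38  1.29 -2.72]
pan -30 [-1.27  0.41  1.1   1.68 -0.38  1.29 -2.19]
pan 0 [-1.01  0.29  0.69  1.67 -0.2   1.25 -1.85]
pan 30 [-0.94  0.28  0.59  1.67 -0.16  1.24 -1.36]
pan 60 [-0.86  0.27  0.49  1.66 -0.13  1.24 -0.86]
pan 90 [-0.79  0.26  0.41  1.66 -0.11  1.24 -0.36]
pan 120 [-0.71  0.26  0.3   1.65 -0.08  1.24  0.13]
pan 150 [-0.63  0.25  0.2   1.65 -0.05  1.24  0.63]
jar -180 [-0.08  0.43  0.5   2.02 -0.3   0.76  2.17]
jar -150 [-0.06  0.43  0.47  2.02 -0.28  0.76  2.67]
jar -120 [ 1.13  0.65 -1.07  1.95  0.7   0.97  2.33]
jar -90 [-0.48  0.66  1.09  2.04 -0.76  0.92 -2.11]
jar -60 [-0.48  0.66  1.09  2.04 -0.76  0.92 -1.58]
jar -30 [-0.48  0.66  1.09  2.04 -0.76  0.92 -1.06]
jar 0 [-0.52  0.72  1.17  2.04 -0.83  0.97 -0.47]
jar 30 [-0.49  0.68  1.12  2.04 -0.78  0.93  0.01]
jar 60 [-0.46  0.63  1.05  2.04 -0.72  0.89  0.47]
jar 90 [-0.41  0.58  0.97  2.04 -0.64  0.86  0.93]
jar 120 [-0.34  0.54  0.86  2.03 -0.56  0.82  1.37]
jar 150 [-0.15  0.45  0.59  2.02 -0.36  0.77  1.7 ]
```

```bash
python3 - <<'E'
from h import *
r=lambda a:(R.from_euler('z',a,degrees=True)*R.from_euler('x',np.pi)).as_rotvec()
robot.goto([470,200,330],r(150))
tp,tr=robot.current_tool_pos(),robot.current_tcp_rot()
im=robot.grab_frame('wrist');cv2.imwrite('pics/w_pan.png',im);np.save('wpan.npy',np.r_[tp,tr])
print(robot.current_clock(),robot.current_qpos(),tp)
for a in np.arange(-180,180,30):
    q=robot.solve_ik([462,-198,260],r(a)); print(a,None if q is None else np.round(q,2))
E
```

```text
1.9083 [-0.67620715  0.17519     0.21209271  1.74925675 -0.03934039  1.2219661
  0.59582651] [469.49934978 201.44766065 329.6028011 ]
-180 [-0.14  0.24  0.54  1.88 -0.14  1.06  2.03]
-150 [-0.1   0.23  0.49  1.88 -0.12  1.06  2.53]
-120 [ 1.16  0.41 -1.07  1.81  0.39  1.15  2.58]
-90 [-0.55  0.37  1.11  1.9  -0.37  1.1  -2.44]
-60 [-0.55  0.37  1.11  1.9  -0.37  1.1  -1.92]
-30 [-0.32  0.27  0.77  1.89 -0.21  1.07 -1.56]
0 [-0.3   0.26  0.75  1.89 -0.2   1.07 -1.05]
30 [-0.27  0.26  0.71  1.89 -0.19  1.06 -0.54]
60 [-0.31  0.26  0.75  1.89 -0.2   1.07  0.  ]
90 [-0.28  0.26  0.72  1.89 -0.19  1.07  0.51]
120 [-0.23  0.25  0.66  1.89 -0.17  1.06  1.02]
150 [-0.19  0.24  0.6   1.88 -0.16  1.06  1.52]
```

View pics/w_pan.png

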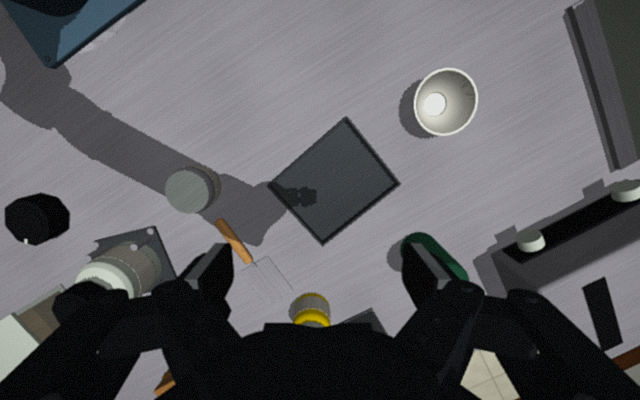

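The pan rim corners are at about (347,117), (400,184), (323,244) and (268,184). Next I look straight down at the cap.

```bash
python3 - <<'E'
from h import *
r=lambda a:(R.from_euler('z',a,degrees=True)*R.from_euler('x',np.pi)).as_rotvec()
t=np.load('wpan.npy');P=onz('wrist',[[347,117],[400,184],[323,244],[268,184]],22,t[:3],t[3:]);print(P,P.mean(0))
print([np.linalg.norm(P[i]-P[i-1]) for i in range(4)])
robot.goto([464,-199,280],r(19))
robot.dwell(0.3)
tp,tr=robot.current_tool_pos(),robot.current_tcp_rot()
im=robot.grab_frame('wrist');cv2.imwrite('pics/w_jar.png',im);np.save('wjar.npy',np.r_[tp,tr])
print(robot.current_clock(),np.round(robot.current_qpos(),3),tp)
cv2.imwrite('pics/w_jar_c.png',cv2.resize(im[110:260,220:420],None,fx=4,fy=4,interpolation=cv2.INTER_CUBIC))
E
```

```text
[[426.17620664 281.72307269  22.        ]
 [569.62869619 308.49218695  22.        ]
 [600.64773792 137.94614439  22.        ]
 [456.2558434  110.79632185  22.        ]] [513.17712104 209.73943147  22.        ]
[np.float64(173.553273374839), np.float64(145.928757395796), np.float64(173.34397474889565), np.float64(146.9221973342681)]
3.75 [-0.285  0.238  0.717  1.857 -0.174  1.11  -0.742] [ 464.23846382 -198.52526788  280.01634316]
```

View pics/w_jar.png

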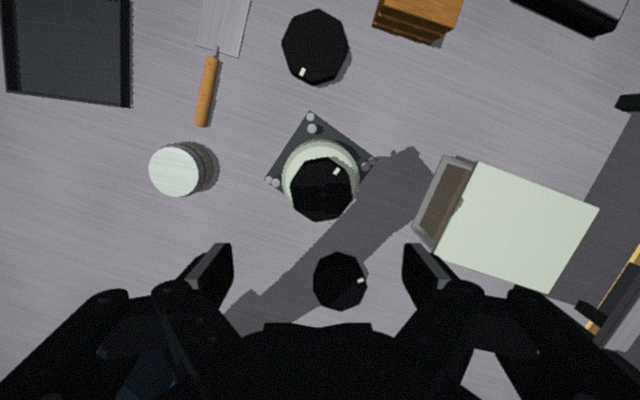

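View pics/w_jar_c.png

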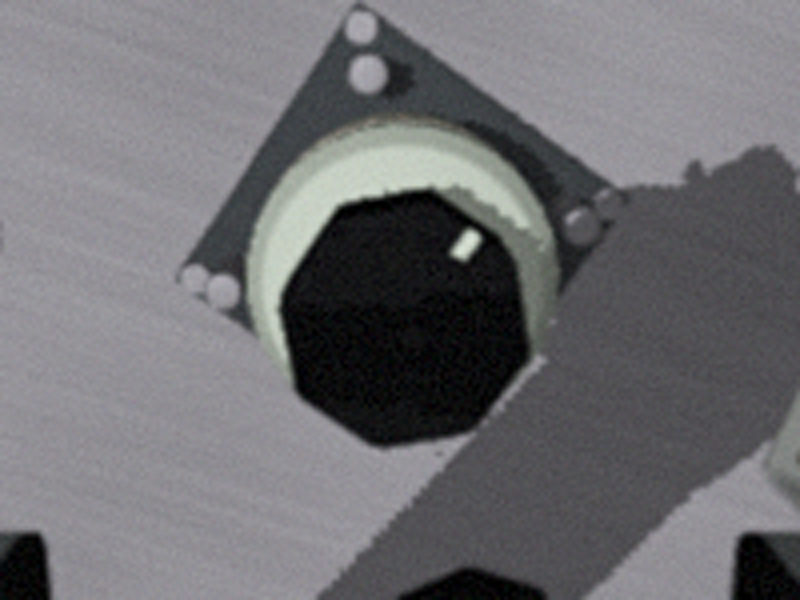

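```bash
python3 - <<'E'
from h import *
t=np.load('wjar.npy')
im=cv2.imread('pics/w_jar.png')
m=(im.max(2)<45).astype(np.uint8)
n,l,s,c=cv2.connectedComponentsWithStats(m);k=l[190,318];print(s[k],c[k])
cn=max(cv2.findContours((l==k).astype(np.uint8),0,2)[0],key=cv2.contourArea)
C=onz('wrist',cn.reshape(-1,2),160,t[:3],t[3:])[:,:2]
hull=cv2.convexHull(C.astype(np.float32));ctr=np.array([cv2.moments(hull)[a] for a in('m10','m01')])/cv2.moments(hull)['m00'];print('mask ctr',ctr,'area',cv2.contourArea(hull),'expect',64*64*.8284)
for a in range(0,90,5):
    d=np.array([np.cos(np.radians(a)),np.sin(np.radians(a))]);d=np.array([d,[-d[1],d[0]]]);pr=C@d.T;print(a,np.round(np.ptp(pr,axis=0),1),end=' ')
v=np.array([(338,208),(435,190),(515,250),(530,350),(475,432),(385,447),(292,385),(280,308)])/4+[220,110]
V=onz('wrist',v,160,t[:3],t[3:])[:,:2];print('\n',V,V.mean(0));dd=V-V.mean(0);print(np.linalg.norm(dd,axis=1))
ang=np.degrees(np.arctan2(dd[:,1],dd[:,0]));print(ang,'mod45',np.degrees(np.angle(np.exp(1j*np.radians(ang*8)).mean()))/8)
tk=onz('wrist',[[220+466/4,110+243/4]],160,t[:3],t[3:])[0,:2];print('tick',tk,np.degrees(np.arctan2(*(tk-ctr)[::-1])),np.linalg.norm(tk-ctr))
pl=np.array([(360,8),(180,278),(620,190)])/4+[220,110];L=onz('wrist',pl,5,t[:3],t[3:]);print(L,(L[1]+L[2])/2)
E
```

```text
[ 290  158   62   63 2917] [320.60404525 189.7747686 ]
mask ctr [ 463.6182797  -202.77858462] area 3348.691884474596 expect 3393.1264
0 [68.7 65.5] 5 [68.9 65.7] 10 [68.7 65.7] 15 [67.9 65.2] 20 [66.9 64.3] 25 [66.6 63.3] 30 [66.1 62.5] 35 [66.9 63.9] 40 [67.4 65.1] 45 [67.8 65.8] 50 [67.9 66.3] 55 [67.7 66.5] 60 [66.9 66.5] 65 [65.7 66.2] 70 [64.5 65.6] 75 [63.4 65.1] 80 [64.2 66.7] 85 [64.9 67.9] 
 [[ 486.31299433 -177.05289565]
 [ 498.78957292 -199.02867709]
 [ 490.99964827 -223.83029551]
 [ 467.2635547  -237.05914009]
 [ 441.00277955 -231.18274692]
 [ 428.99328689 -209.58475525]
 [ 437.41657086 -180.37805064]
 [ 456.43034703 -170.95648787]] [ 463.40109432 -203.63413113]
[35.09297995 35.6868971  34.19890694 33.64743415 35.50508044 34.91857871
 34.87177568 33.41286708]
[  49.2400529     7.414796    -36.19604735  -83.40836486 -129.11272622
 -170.18809351  138.17154048  102.04176467] mod45 7.2312556024839205
tick [ 488.55398218 -211.20214923] -18.66555476459497 26.32006267364228
[[ 539.58099916 -160.7806355     5.        ]
 [ 418.03192373 -125.92803096    5.        ]
 [ 508.18184122 -279.11605795    5.        ]] [ 463.10688248 -202.52204445    5.        ]
```

The cap measures 64–65 mm across flats, centred at (463.6,-202.8). The flats sit at about -15.5° from both the octagon and the plate edges; the tick's own angle gives -18.7°. I grip with the jaw axis at -61°.

```bash
python3 - <<'E'
from h import *
r=lambda a:(R.from_euler('z',a,degrees=True)*R.from_euler('x',np.pi)).as_rotvec()
c=[463.6,-202.9]
robot.goto(c+[215],r(29)); 
robot.line_to(c+[119],velocity=80)
print(robot.current_tool_pos(),robot.current_force(),robot.current_torque())
robot.move_gripper(55,80); robot.dwell(0.2)
print(robot.current_grip_width(),robot.current_tool_pos(),robot.current_force(),robot.current_torque(),robot.current_qpos(),robot.current_clock())
im=robot.grab_frame('wrist');cv2.imwrite('pics/w_grip.png',im)
E
```

```text
[ 464.00774995 -203.04627597  119.43917741] [-0.37608669 -0.03020495  0.88567911] [-0.01658834 -0.04254451 -0.00295975]
61.04516843859199 [ 463.92735897 -202.91222208  120.16029144] [-4.0392655   2.97981672 11.61818272] [ 0.349607    0.67825872 -0.02591602] [-0.13555045  0.46461328  0.58363645  2.01044189 -0.36475315  0.76831436
 -0.39909881] 6.0333
```

View pics/w_grip.png

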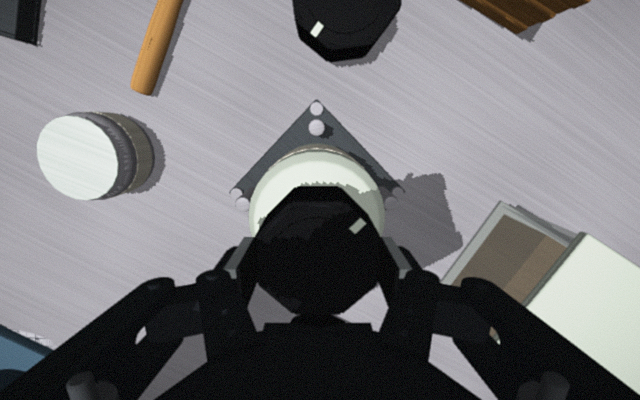

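The pads sit on two opposite flats and the tick is at (358,226). Now the twist.

```bash
python3 - <<'E'
from h import *
q=np.array(robot.current_qpos());q0=q.copy()
for s in (0.6,1.3):
    q=q0.copy();q[6]+=s
    robot.move_joints(q)
    robot.dwell(0.15)
    print(s,robot.current_qpos()[6]-q0[6],robot.current_tool_pos(),R.from_rotvec(robot.current_tcp_rot()).as_matrix()[:,1],robot.current_force(),robot.current_torque(),robot.current_grip_width(),robot.current_clock())
    im=robot.grab_frame('wrist');cv2.imwrite(f'pics/w_tw{s}.png',im)
a=cv2.imread('pics/w_tw0.6.png');b=cv2.imread('pics/w_tw1.3.png')
cv2.imwrite('pics/tw.png',np.hstack([a[100:350,130:500],b[100:350,130:500]]))
E
```

```text
0.6 0.5983983787536761 [ 463.7650034  -202.70674275  120.25255775] [ 8.93259839e-01 -4.49540721e-01 -4.85769990e-07] [-2.20072238  1.83838118  4.89043374] [0.40925183 0.43356171 0.04394168] 60.75964354987701 6.8583
1.3 1.2994782520970447 [ 463.19026246 -201.76491507  120.23566731] [ 9.72408301e-01  2.33285412e-01 -1.12053800e-04] [-4.81615639  4.71150188  9.67590511] [1.05864716 0.9920734  0.23613632] 61.58494037153859 7.7667
```

View pics/tw.png

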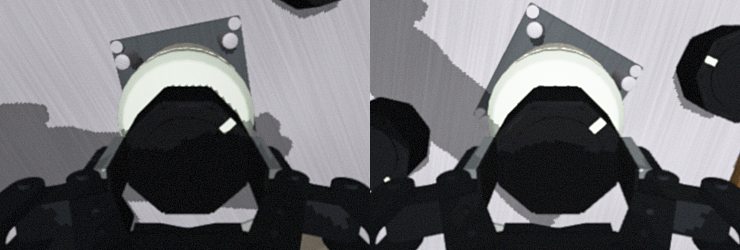

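The tick stayed fixed relative to the jaws while the plate turned beneath them, so the cap turned 1.3 rad with no slip. Now I lift it.

```bash
python3 - <<'E'
from h import *
r=lambda a:(R.from_euler('z',a,degrees=True)*R.from_euler('x',np.pi)).as_rotvec()
p=robot.current_tool_pos()
robot.line_to([p[0],p[1],p[2]+15],velocity=30); print(robot.current_force(),robot.current_grip_width())
robot.line_to([p[0],p[1],270],velocity=100); print(robot.current_force(),robot.current_grip_width(),robot.current_clock())
cv2.imwrite('pics/side_lift.png',robot.grab_frame('side')[100:350,200:520])
for a in(-170,10): print(a,robot.solve_ik([513,208,150],r(a)))
E
```

```text
[ 0.78007775  0.35415769 -0.87432914] 61.363629871879105
[ 0.75763347 -0.44241065  0.10319305] 61.30952640043433 9.975
-170 [-0.70488232  0.45059821  0.30885645  1.85916794 -0.17585028  0.85823976
  1.43578533]
10 [-1.00972476  0.53254729  0.73092013  1.87594207 -0.44640453  0.9028199
 -1.46008763]
```

View pics/side_lift.png

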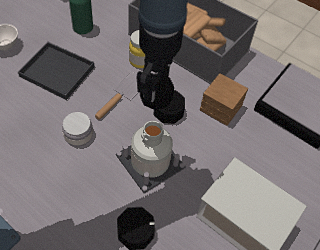

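The jar mouth is now open and the cap is in the jaws. Next I carry it over the pan and check there.

```bash
python3 - <<'E'
from h import *
r=lambda a:(R.from_euler('z',a,degrees=True)*R.from_euler('x',np.pi)).as_rotvec()
robot.goto([513,208,200],r(-170)); robot.line_to([513,208,110],velocity=100); robot.dwell(.2)
print(robot.current_tool_pos(),robot.current_force(),robot.current_grip_width(),robot.current_clock())
cv2.imwrite('pics/w_over.png',robot.grab_frame('wrist'));s=robot.grab_frame('side')[60:260,150:390]
cv2.imwrite('pics/side_over.png',cv2.resize(s,None,fx=3,fy=3,interpolation=cv2.INTER_CUBIC))
E
```

```text
[513.40049239 208.18671582 110.55831688] [-0.00911341  1.17829203 -0.3806449 ] 60.755627653287114 12.8167
```

View pics/w_over.png

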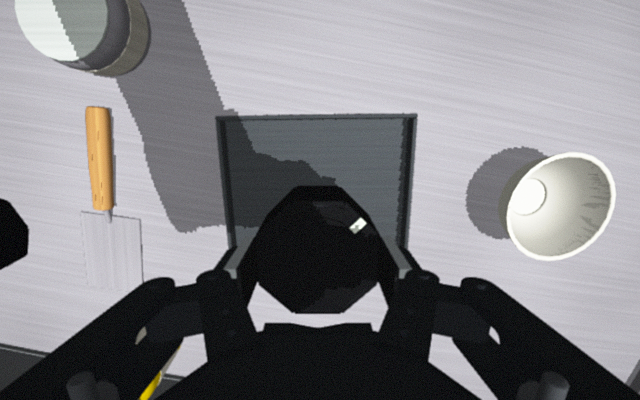

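View pics/side_over.png

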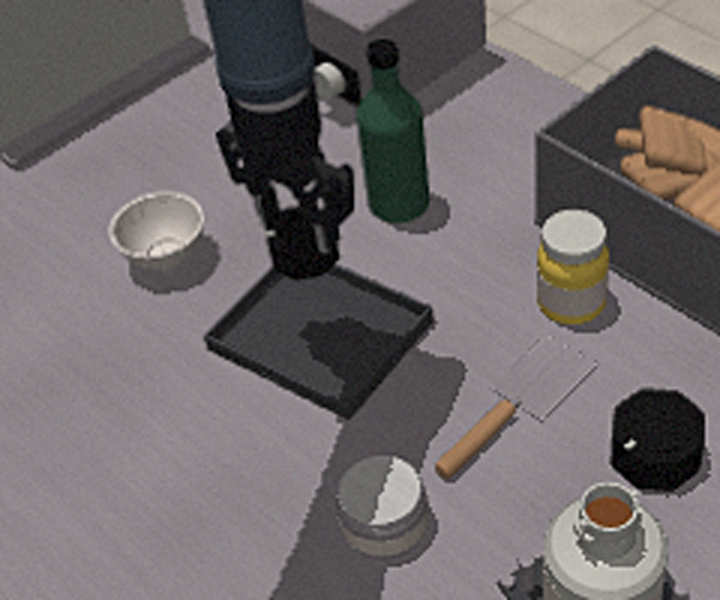

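```bash
python3 - <<'E'
from h import *
tp,tr=robot.current_tool_pos(),robot.current_tcp_rot()
E=onz('wrist',[[218,117],[415,115]],22,tp,tr)[:,:2];u=E[1]-E[0];L=np.linalg.norm(u);u/=L;n=np.array([-u[1],u[0]]);m=E.mean(0)
if n@(tp[:2]-m)<0:n=-n
print(E,L,'centre',m+75*n,'angle',np.degrees(np.arctan2(u[1],u[0])))
robot.line_to([513,208,12],velocity=90); robot.dwell(.1)
f0=robot.current_force();print(f0)
z=12
while z>-6:
    z-=1; robot.line_to([513,208,z],velocity=15); f=robot.current_force()
    print(z,np.round(robot.current_tool_pos()[2],1),np.round(f-f0,1))
    if abs(f[2]-f0[2])>4: break
print(robot.current_clock())
cv2.imwrite('pics/w_down.png',robot.grab_frame('wrist'))
s=robot.grab_frame('side')[60:260,150:390]
cv2.imwrite('pics/side_down.png',cv2.resize(s,None,fx=3,fy=3,interpolation=cv2.INTER_CUBIC))
E
```

```text
[[457.13717082 108.97690092]
 [425.17132565 280.08875901]] 174.0720633500302 centre [514.87882592 208.30550745] angle 100.58160111197613
[0.38587605 0.11877253 0.25007057]
11 11.1 [-1.1 -0.2 -0.8]
10 9.9 [-0.4 -0.3 -0.7]
9 8.9 [ 0.2  0.2 -1.1]
8 7.9 [-0.2 -0.  -0.2]
7 6.9 [-0.1 -0.3 -1. ]
6 5.9 [ 0.1 -0.3 -1. ]
5 4.9 [-0.1 -0.6 -0.5]
4 3.9 [ 0.2  1.2 -1. ]
3 2.9 [ 0.3 -0.6 -1.2]
2 1.9 [-1.3  0.1  0.1]
1 0.9 [ 0.2  0.  -0.7]
0 0.3 [-1.7 -0.5  4.3]
17.2583
```

View pics/side_down.png

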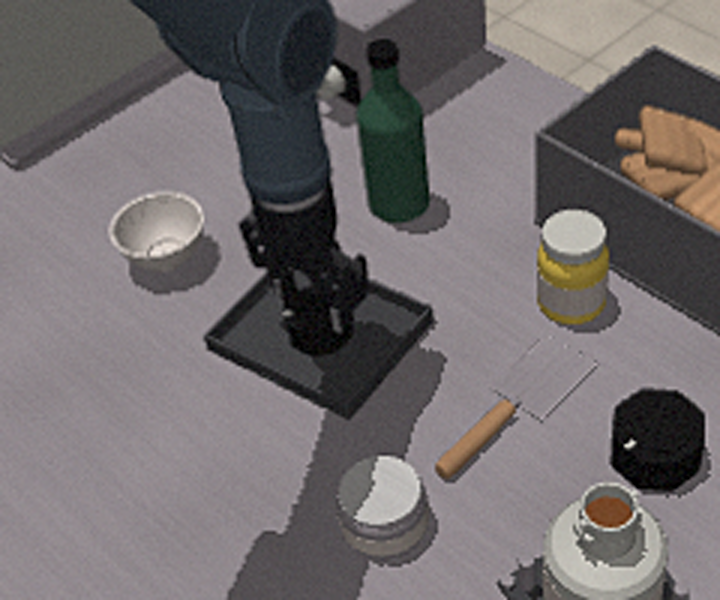

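Contact came at TCP z≈0.2, exactly where the cap's underside should meet the 4 mm floor. I release and retreat straight up.

```bash
python3 - <<'E'
from h import *
robot.move_gripper(85); robot.dwell(.3); print(robot.current_grip_width(),robot.current_force())
robot.line_to([513,208,60],velocity=50); robot.line_to([513,208,230],velocity=150)
robot.dwell(.3);t=np.r_[robot.current_tool_pos(),robot.current_tcp_rot()];np.save('wend.npy',t)
im=robot.grab_frame('wrist');cv2.imwrite('pics/w_end.png',im)
s=robot.grab_frame('side');cv2.imwrite('pics/side_end.png',s)
print(robot.current_clock(),robot.current_force())
m=(im[:245].max(2)<35).astype(np.uint8)
n,l,st,c=cv2.connectedComponentsWithStats(m)
for i in range(1,n):
    if st[i,4]>800: print(st[i],c[i],onz('wrist',[c[i]],40,t[:3],t[3:]))
E
```

```text
85.20783829773028 [-0.61187839  0.08284718 -0.45084362]
21.0583 [ 0.54371424  0.09156379 -0.04888806]
[251 121 132 105 925] [316.03351351 192.06918919] [[532.59919912 209.52541237  40.        ]]
[ 289  151   53   51 2005] [316.44937656 176.77456359] [[512.54992813 206.55311239  40.        ]]
[  23  175   81   66 3945] [ 62.24512041 206.3373891 ] [[ 612.4342733  -129.35940066   40.        ]]
```

View pics/w_end.png

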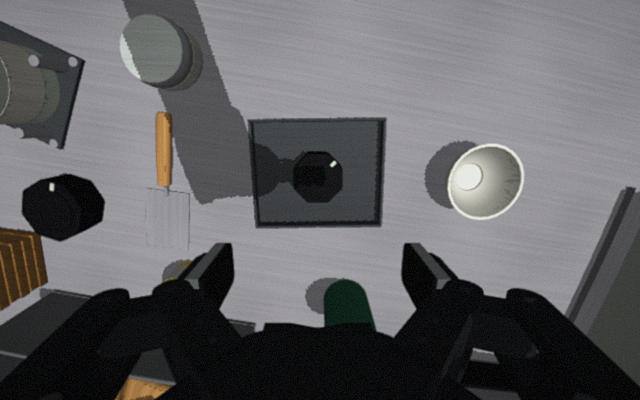

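View pics/side_end.png

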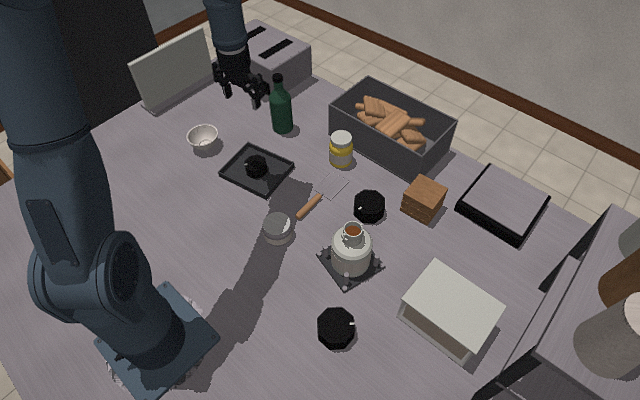

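The cap lies flat with its tick up at (317,177) in the wrist view, in the middle of the pan (rim from 249 to 385 across and 118 to 227 down). The other objects are where they were, and the gripper is clear.

```bash
python3 -c "
from rig import robot
robot.hand_in()"
```

```text
the job is handed in; nothing more can be done
```

I broke the cap loose, lifted it off, set it down in the pan and handed the job in. The last clock reading was 21.1 s of the 51 s allowed, and `hand_in()` gives no verdict.

**What I did:** I gripped two opposite flats at 80 N and turned the cap 1.3 rad anticlockwise in two steps. I then lifted it straight off and lowered it into the pan until the floor pushed back with about 4 N. After opening the gripper I backed away straight up.

**Last checks:**
- **Cap in the pan:** it lies right way up with its tick visible, and looks flat. Its centre is at about (512.5, 206.6), roughly 2 mm from the pan centre of (513–515, 208–210) measured in the wrist views.
- **No slip:** the tick stayed fixed relative to the jaws during the twist.
- **Gripper clear:** the wrist force is near zero.
- **Other things:** the side view shows them where they started. I judged this by eye and did not measure it.

**Readings that disagreed:**
- **Pan centre:** hand-picked corners in the scene and side views put it about 10–15 mm off either way. I used the two wrist-camera views, which agreed within about 2 mm.
- **Flat direction:** the tick gave -18.7°, while the octagon and the plate edges gave about -15.5°. I used -16°.
- **Grip width:** it read 61 mm on the 64 mm cap.

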